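# Seat the square reference bar in the corner of the measuring stand and hold it

## Task

Pull the square metal bar (not the round rod) straight up out of its holder and stand it upright on the base plate of the corner stand, in the inside corner of the two upright stops. Press it flat against both stops at once and do not let go: the job ends with the gripper still holding the bar and pushing it firmly against both stops. Leave the round rod and the other things on the bench where they are.

Things in the scene. Friction and masses are not known exactly. Their poses are not given: they have to be found in the camera images.
- bar_center (a point): Centre of the square aluminium bar (loose, about 0.18 kg): 22 x 22 mm section, 140 mm long, two thin dark lines round it near its top end. Its z axis runs along the bar, pointing up at the start; x and y are square to its side faces; the four sides are alike. It starts upright in one of the two holders; its centre is 81 mm above the worktop and about 90 mm of bar stands out of the holder.
- rod_center (a point): Centre of the round aluminium rod (loose), 22 mm diameter, 140 mm long, with the same two dark lines. It stands in the other holder, its top 151 mm above the worktop; leave it there.
- holder_a: Holder in which the square bar stands, fixed to the worktop. Round black foot 84 mm across and 6 mm high, on it a grey block 56 x 56 mm, top at 61 mm. Square upright socket 25 x 25 mm, its sides along the holder's x and y, floor 11 mm above the worktop, 50 mm deep. Origin: centre of the underside. Holders stand in either order.
- holder_b: Holder in which the round rod stands, the same as holder_a, fixed.
- stand: Corner stand, fixed: dark base plate 120 x 120 mm, top 8 mm above the worktop, carrying two aluminium stops. Origin: centre of the underside; x and y along the edges, z up. The bar goes in the inside corner, on the -x side of the back stop and the +y side of the side stop; seated there, its axis is at stand x = +29, y = -29 mm. Plate, stops and bar are polished (friction about 0.2).
- stand_corner (a point): The inside corner of the stand on the base plate's top, where both stop faces meet (stand x = +40, y = -40, z = 8 mm). Its axes are the stand's.
- stop_back: Back stop (far side from the robot), fixed on the stand: upright aluminium wall 12 mm thick, 96 mm long along the stand's y, from its face at stand x = 40 to 52 mm; top 78 mm above the worktop. Rigid.
- stop_side: Side stop (right-hand side seen from the robot), fixed on the stand: upright aluminium wall 12 mm thick, 96 mm long along the stand's x, from its face at stand y = -40 to -52 mm; top 78 mm above the worktop. Rigid.
- bottle: Bystander: white dropper bottle, 31 mm across, 74 mm high, standing behind the holders. Origin at its underside.
- jar: Bystander: clear jar, 43 mm across, 66 mm high, standing behind the holders. Origin at its underside.
- marker: Bystander: marker pen lying in front of the holders, 114 mm long, 12 mm thick.
- cap: Bystander: black screw cap lying flat near the front edge, 36 mm across, 15 mm high.
- tape_roll: Bystander: roll of label tape lying flat, 68 mm across, 19 mm high, behind the holders.

How it is judged (in metres and radians):
On the way:
1. the square bar is pulled clear of its holder, in the gripper (height (world z) of bar_center above 0.135 m and angle between bar_center's own z axis and vertical below 0.3 rad and contact force between the fingers and bar above 1 N), for 0.1 s.
At the end, for the whole second after the job is handed in: The bar stands upright (within 0.05 rad) on the base plate (foot within 3.5 mm of it), its axis within 2.5 mm of the seated place in the corner both ways, its sides along the stops within 0.06 rad, pressing on the back stop and on the side stop with more than 1 N each, and still held by the fingers (x of bar_center in the frame of stand between 0.0262 and 0.0315 m and y of bar_center in the frame of stand between -0.0315 and -0.0262 m and z of bar_center in the frame of stand between 0.075 and 0.0815 m and angle between bar_center's own z axis and vertical below 0.05 rad and (angle between the x axis of bar_center and the x axis of stand, either way round below 0.06 rad or angle between the x axis of bar_center and the y axis of stand, either way round below 0.06 rad) and contact force between bar and stop_back above 1 N and contact force between bar and stop_side above 1 N and contact force between the fingers and bar above 1 N); the arm keeps its last pose, push and grip.
It fails at once if the round rod is moved by more than 30 mm (distance of rod_center from where it was at the start of the episode above 0.03 m).
It fails at once if another loose thing (bottle, jar, marker, cap, tape roll) is moved by more than 30 mm (distance of any of bottle, jar, marker, cap, tape_roll from where it was at the start of the episode above 0.03 m).
It also fails if it takes over 48 s, if anything falls off the work surface, if the arm or the gripper's body presses on something with over 40 N, if the wrist force passes 120 N, or if a joint passes its speed limit or range.

## Robot

A 6-joint arm with a two-finger parallel gripper is mounted at the origin on a cart in front of the work surface, level with it; the furniture and walls round the work are solid. World frame = base frame: x ahead of the robot, y to its left, z up, the work surface at z = 0. Lengths are in mm, angles in rad, forces in N, time in s.
With the tool pointing down it reaches from about 350 to 875 mm from the base axis. Payload 4.2 kg.
Tool frame: the origin (TCP) lies between the finger pads; the fingertips stand 14 mm ahead of it and the grasp point (between the pads) lies 5 mm behind it; z points along the fingers, y is the line along which they close (so a half turn about z gives the same grasp; the last joint's range is limited). The gripper opens to 85 mm and grips with 20 to 120 N. Pads are 22 mm wide; open, the fingers measure 114 mm over their backs; the gripper's body (76 mm by 85 mm) begins 54 mm behind the grasp point. The pads swing forward as they close: fully open they stand 13 mm farther back than shut.
Start: joints at [1.554, 0.385, 0.008, 0, -1.194, -0.259], TCP at [170.166, 601.367, 245.312] pointing down, gripper open.
Joint ranges: [-3.14, 3.14], [-1.21, 2.06], [-1.07, 1.41], [-3.16, 2.05], [-2.99, -0.16], [-3.1, 3.1]. Speed limits (rad/s): [2.79, 2.79, 3.14, 3.14, 3.14, 3.14].

## Interface

Orientations are given as a unit quaternion [x, y, z, w].
In Python, from bench import * gives the robot as it stands.
- The arm moves only by the tool carry_out, never from a script. Its argument "motion" is a list of rows, each a list of 7 numbers: the turn, a rotation vector about the tool's x, y, z in rad, then the shift along the tool's x, y, z in mm, then the opening, from -1 (shut) to 1 (fully open), so that 0 is half open. A call has 1 to 5 rows; each row is the pose to reach, as a shift and turn from the pose commanded when the call began, along the tool's axes at that moment; what a row does not reach only later rows make up. A row lasts 1/8 s, in which the tool goes at most 62.5 mm and 10.7 degrees, less where a joint would pass 70% of its speed; a pose out of reach is approached as far as the arm can. A call with a gripper value outside its range is refused whole. The fingers move at their own pace and stop on an object; the grip force is fixed at half the most. Time passes only in rows, so rows that repeat a pose let the fingers close. It gives the time, the measured TCP pose, the force, the opening and the grip force at its end, in the units of the state.
- read_state(): the state, without advancing time (a new reading comes with each control period).
- get_image(name): name is "side" or "top" or "wrist"; returns a dict with "color" (384x512x3 uint8, blue, green, red), "mtx" (3x3 intrinsics, pixels), "position" and "orientation" of the camera in the world. Camera axes: x right, y down, z forward; pixel columns grow to the right and rows downward; lengths in mm; the calibration is good to about 2 mm. The wrist camera is an equidistant fisheye: a pixel r from the principal point sees the ray r / f radians off the axis. A picture is of the moment at which its call begins. There is no depth.
- job_done(): hands the job in; it is judged then, once.
The state is a dict: "clock": time; "joints": joint angles; "joint_vel": joint speeds; "joint_efforts": joint torques, N m; "position": TCP position; "ee_rot": TCP orientation; "contact_force": force on the tool from outside, world axes, zero at the start; "wrist_torque": the same for the moment, N m; "gripper_width": finger opening in mm; "grasp_force": force on a finger pad.
Only numpy, scipy, OpenCV 4.12 (cv2) and the standard library are available. Lean on these libraries where they do the work, as an engineer would, in place of code of your own. Each camera call takes 0.05 s, during which the arm holds its last target. There are 200 camera calls.

## Working session

There is one attempt and no reset: what is moved stays moved. The work goes in short steps, Python scripts to look and compute and a tool call to move; the robot and the scene stay as the last step left them, time stands still between calls to the robot, and variables do not carry over. Pictures are saved under pics/ and viewed, at most 10 in all, crops included, and the job is handed in when it is done.

Besides the shell and the picture viewer there is one more tool, called after "Call:" in YAML: its name, and indented under it one key for each argument. carry_out: Moves the arm, as the interface text tells. Its arguments: {"type":"object","properties":{"motion":{"type":"array"}},"required":["motion"]}

```bash
mkdir -p pics; ls; cat > h.py <<'E'
from bench import *
import numpy as np, cv2
from scipy.spatial.transform import Rotation as R
def snap(n,f):
    im=get_image(n); cv2.imwrite('pics/'+f,im["color"]); return im
def ray(im,u,v,fish=False):
    K=np.array(im["mtx"]); a=(u-K[0,2])/K[0,0]; b=(v-K[1,2])/K[1,1]
    if fish:
        t=np.hypot(a,b); s=np.sin(t)/t if t>1e-9 else 1; d=np.array([a*s,b*s,np.cos(t)])
    else: d=np.array([a,b,1.])
    return np.array(im["position"],float), R.from_quat(im["orientation"]).apply(d)
def onz(im,u,v,z,fish=False):
    p,d=ray(im,u,v,fish); return p+d*(z-p[2])/d[2]
E
python3 - <<'E'
from h import *
s=read_state(); print(s)
ims=[]
import pickle
D={}
for n in ("side","top","wrist"):
    D[n]=snap(n,n+"0.png"); print(n,D[n]["position"],D[n]["orientation"],D[n]["mtx"])
pickle.dump(D,open('d0.pkl','wb'))
E
```

```text
pics
{'clock': 0.0, 'joints': array([ 1.55361063e+00,  3.85544455e-01,  6.63671791e-03, -5.29341182e-04,
       -1.19400490e+00, -2.58599151e-01]), 'joint_vel': array([ 0.00069281,  0.00188762, -0.00116458, -0.00028806, -0.00049081,
       -0.000131  ]), 'joint_efforts': array([-1.77673073e-04, -3.92292058e+01,  1.88403082e+01,  4.18603867e+00,
       -4.57583112e-03,  5.02825941e-07]), 'position': array([170.01105143, 600.85521287, 244.22862051]), 'ee_rot': array([ 9.90493884e-01, -1.37552485e-01, -1.16794293e-04,  1.08007771e-03]), 'contact_force': array([ 0.14036626, -1.1640011 , -0.03960554]), 'wrist_torque': array([-0.00944109, -0.04190792,  0.00123871]), 'grasp_force': 0.0, 'gripper_width': 85.549898410639}
side [ 252.635594   -792.12652776  437.28230207] [ 0.82398787 -0.10720861  0.08785813 -0.54939171] [[364.14121233   0.         259.13445847]
 [  0.         364.14121233 191.65120637]
 [  0.           0.           1.        ]]
top [403.91466695 103.3721588  923.00101296] [-0.69739638  0.71330675 -0.05732149  0.03931938] [[389.09580749   0.         255.03807397]
 [  0.         389.09580749 194.16852864]
 [  0.           0.           1.        ]]
wrist [245.6248282  579.70083541 373.04300742] [-0.59632936  0.78776362  0.12240779 -0.09400056] [[297.31863964   0.         252.09976816]
 [  0.         297.31863964 192.16086729]
 [  0.           0.           1.        ]]
```

View pics/top0.png

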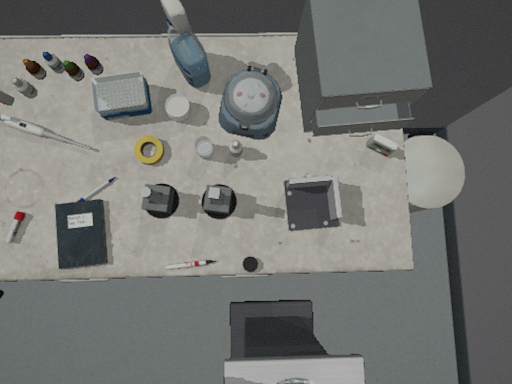

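View pics/side0.png

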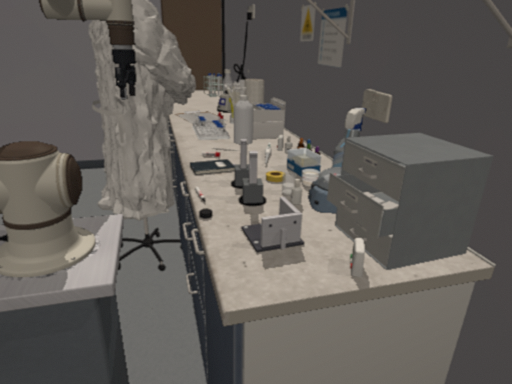

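The top view shows holder feet at about (160,200) and (219,201), and the stand at about (313,203) with its stops at the top and right. I'll enlarge both views to see which holder has the square bar.

```bash
python3 - <<'E'
from h import *
import pickle
D=pickle.load(open('d0.pkl','rb'))
t=D["top"]["color"]; s=D["side"]["color"]
a=cv2.resize(t[165:235,130:250],None,fx=6.5,fy=6.5,interpolation=cv2.INTER_CUBIC)[:300,:780]
a=cv2.resize(t[175:225,130:250],(780,325),interpolation=cv2.INTER_CUBIC)
b=cv2.resize(t[165:235,275:350],(390,270+94)[:2],interpolation=cv2.INTER_CUBIC)[:270]
b=cv2.resize(t[170:235,275:350],(312,270),interpolation=cv2.INTER_CUBIC)
c=cv2.resize(s[135:207,225:285],(225,270),interpolation=cv2.INTER_CUBIC)
d=cv2.resize(s[195:255,235:305],(243,270)[:2],interpolation=cv2.INTER_CUBIC)
cv2.imwrite('pics/z.png',np.vstack([a,np.hstack([b,c,d])]))
for n,(u,v) in dict(L=(160,200),Rr=(219,201),stand=(313,203)).items(): print(n,onz(D["top"],u,v,6).round(1))
E
```

```text
L [520.7 303.2   6. ]
Rr [515.3 164.2   6. ]
stand [505.8 -59.1   6. ]
```

View pics/z.png

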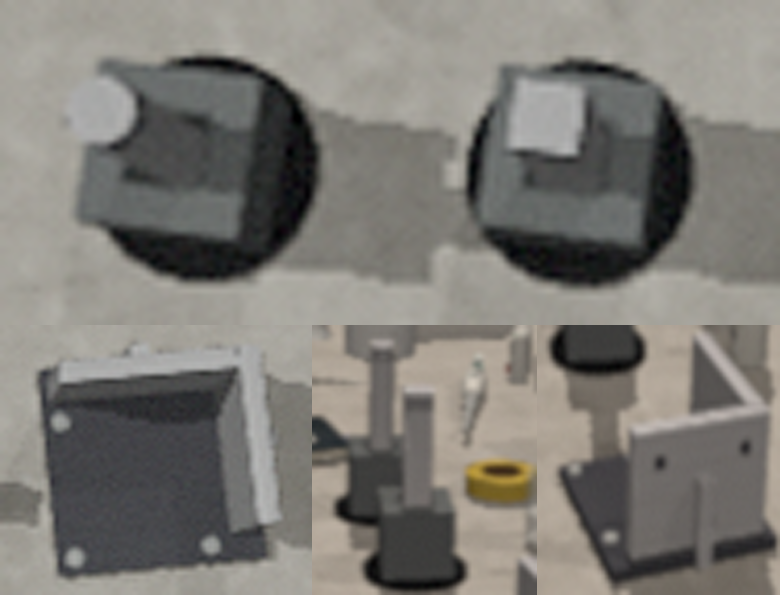

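The square bar is in the right-hand holder (219,201 in the top view) and the round rod in the left one. Next I'll turn the corner pixels into positions and yaws.

```bash
python3 - <<'E'
from h import *
import pickle
D=pickle.load(open('d0.pkl','rb')); T=D["top"]
def pz(x,y,s,o,z): return onz(T,o[0]+(x+.5)/s-.5,o[1]+(y+.5)/s-.5,z)
yaw=lambda d:np.degrees(np.arctan2(d[1],d[0]))
B=[pz(x,y,6.5,(130,175),151) for x,y in((517,76),(585,83),(579,157),(508,149))]
print('bar top',np.mean(B,0),[ (np.linalg.norm(B[i]-B[i-1]).round(1),yaw(B[i]-B[i-1]).round(1)) for i in range(4)])
# holder block top, z=61
H=[pz(x,y,6.5,(130,175),61) for x,y in((500,67),(660,87),(643,246),(480,228))]
print('block',np.mean(H,0),[ (np.linalg.norm(H[i]-H[i-1]).round(1),yaw(H[i]-H[i-1]).round(1)) for i in range(4)])
P=[pz(x,y-325,4.16,(275,170),8) for x,y in((40,370),(62,577),(268,555))]
print('plate',P,[(np.linalg.norm(P[i+1]-P[i]).round(1),yaw(P[i+1]-P[i]).round(1)) for i in range(2)],'centre',(P[0]+P[2])/2)
# stops tops z=78: outer edges
S=[pz(x,y-325,4.16,(275,170),78) for x,y in((60,362),(240,346),(263,346),(278,520))]
print('stops',S,yaw(S[1]-S[0]),yaw(S[3]-S[2]))
s=read_state(); r=R.from_quat(s["ee_rot"]); print(r.as_matrix().round(3))
E
```

```text
bar top [515.15930028 164.81460496 151.        ] [(np.float64(22.8), np.float64(-7.4)), (np.float64(21.1), np.float64(-97.1)), (np.float64(23.0), np.float64(174.8)), (np.float64(21.9), np.float64(82.3))]
block [513.94653158 164.06110135  61.        ] [(np.float64(56.0), np.float64(-7.4)), (np.float64(55.5), np.float64(-98.4)), (np.float64(55.2), np.float64(173.1)), (np.float64(55.9), np.float64(82.4))]
plate [array([561.27692099,   7.8841356 ,   8.        ]), array([442.48878106,  -0.47763019,   8.        ]), array([ 452.21745974, -118.09887842,    8.        ])] [(np.float64(119.1), np.float64(-176.0)), (np.float64(118.0), np.float64(-85.3))] centre [506.74719037 -55.10737141   8.        ]
stops [array([553.33366714,   4.39622699,  78.        ]), array([560.07513528, -92.13792145,  78.        ]), array([ 559.83245202, -104.47052071,   78.        ]), array([ 466.76044645, -107.43053726,   78.        ])] -86.00523139811953 -178.1784070411981
[[ 0.962 -0.272 -0.   ]
 [-0.272 -0.962 -0.002]
 [ 0.     0.002 -1.   ]]
```

The measurements agree with the given sizes: bar at (514.5, 164.5) with yaw −7.4°, stand yaw about +4.3°, seated place about (538, −82). Now the approach.

Call:
carry_out:
  motion:
    - [0,0,0,45,32.6,0,1]
    - [0,0,0,90,65.2,0,1]
    - [0,0,0,135,97.8,0,1]
    - [0,0,0,180,130.4,0,1]
    - [0,0,0,225,163,0,1]

```text
clock: 0.78
position: [343.0, 381.6, 245.2]
ee_rot: [0.991, -0.137, -0.0, 0.0]
contact_force: [0.4, 0.4, 0.1]
gripper_width: 85.2
grasp_force: 0.0
```

Call:
carry_out:
  motion:
    - [0,0,-0.147,45,32.6,0,1]
    - [0,0,-0.147,90,65.2,0,1]
    - [0,0,-0.147,135,97.8,0,1]
    - [0,0,-0.147,180,130.4,0,1]
    - [0,0,-0.147,225,163,0,1]

```text
clock: 1.4
position: [515.2, 163.5, 245.2]
ee_rot: [0.998, -0.064, -0.0, -0.0]
contact_force: [0.1, 1.7, -0.3]
gripper_width: 85.2
grasp_force: 0.0
```

Call:
carry_out:
  motion:
    - [0,0,0,0,0,0,1]
    - [0,0,0,0,0,0,1]

```text
clock: 1.65
position: [514.2, 164.9, 244.9]
ee_rot: [0.998, -0.065, -0.0, 0.0]
contact_force: [0.1, 0.3, -0.4]
gripper_width: 85.2
grasp_force: 0.0
```

```bash
python3 - <<'E'
from h import *
import pickle
im=snap("wrist","w1.png"); pickle.dump(im,open('w1.pkl','wb'))
cv2.imwrite('pics/w1.png',cv2.resize(im["color"],(768,576)))
s=read_state(); print(s["clock"],s["position"],s["joints"].round(3)); print(R.from_quat(s["ee_rot"]).as_matrix().round(3))
E
```

```text
1.7 [513.94244346 165.49009071 245.11794079] [ 0.612  0.241 -0.201 -0.    -1.129  0.831]
[[ 0.992 -0.128 -0.001]
 [-0.128 -0.992 -0.   ]
 [-0.     0.    -1.   ]]
```

View pics/w1.png

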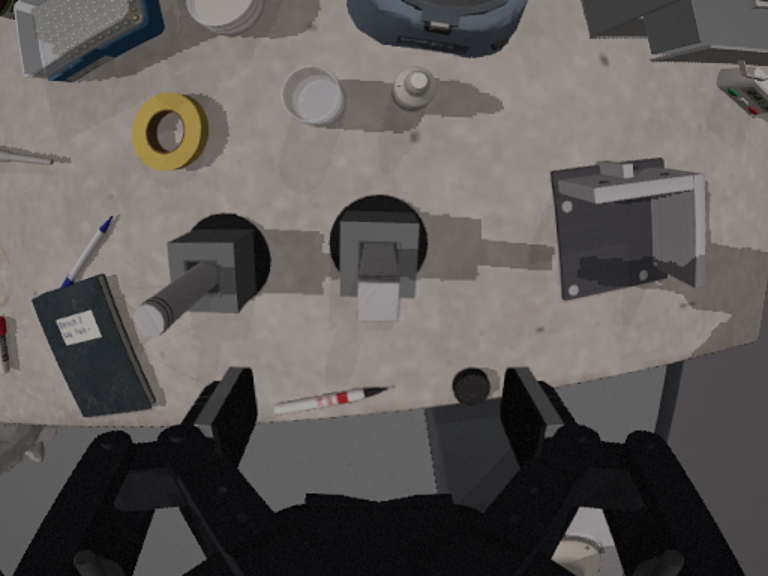

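The wrist view shows the bar top centred between the pads at about (379,300), with its edges square to the fingers. The round rod is well clear at left, so I'll descend and grip.

Call:
carry_out:
  motion:
    - [0,0,0,0,0,45,1]
    - [0,0,0,0,0,90,1]
    - [0,0,0,0,0,130,1]
    - [0,0,0,0,0,143,1]
    - [0,0,0,0,0,143,1]

```text
clock: 2.33
position: [514.2, 166.0, 102.4]
ee_rot: [0.998, -0.063, -0.0, 0.0]
contact_force: [0.6, 0.2, 0.4]
gripper_width: 85.1
grasp_force: 0.0
```

Call:
carry_out:
  motion:
    - [0,0,0,0,0,0,-0.2]
    - [0,0,0,0,0,0,-1]
    - [0,0,0,0,0,0,-1]
    - [0,0,0,0,0,0,-1]
    - [0,0,0,0,0,0,-1]

```text
clock: 2.95
position: [514.8, 165.3, 103.0]
ee_rot: [0.998, -0.064, 0.001, -0.0]
contact_force: [-0.9, -0.2, 4.2]
gripper_width: 21.0
grasp_force: 57.5
```

Call:
carry_out:
  motion:
    - [0,0,0,0,0,0,-1]
    - [0,0,0,0,0,0,-1]
    - [0,0,0,0,0,0,-1]

```text
clock: 3.32
position: [514.9, 165.3, 103.1]
ee_rot: [0.998, -0.064, 0.001, -0.0]
contact_force: [-0.8, 0.1, 5.4]
gripper_width: 21.5
grasp_force: 57.7
```

```bash
python3 - <<'E'
from h import *
import pickle
im=pickle.load(open('w1.pkl','rb'))
f=lambda x,y,z:onz(im,(x+.5)/1.5-.5,(y+.5)/1.5-.5,z,True)
print('bar',[f(x,y,151).round(1) for x,y in((360,280),(400,280),(397,321),(359,321))])
print('plate',[f(x,y,8).round(1) for x,y in((551,171),(563,300))])
S=[f(x,y,78) for x,y in((558,182),(695,170),(705,175),(704,287))]; print('stops outer78',[a.round(1) for a in S])
s=read_state(); print(s)
E
```

```text
bar [array([527. , 172.6, 151. ]), array([524.3, 152. , 151. ]), array([501.7, 156.2, 151. ]), array([504.3, 176.4, 151. ])]
plate [array([561.1,  10.2,   8. ]), array([442.7,   2.1,   8. ])]
stops outer78 [array([559. ,  33.1,  78. ]), array([563.1, -92.6,  78. ]), array([ 558.9, -103.9,   78. ]), array([ 463.7, -108.8,   78. ])]
{'clock': 3.325, 'joints': array([ 6.10898964e-01,  3.91727861e-01, -3.86115212e-01,  5.75066818e-04,
       -7.91802474e-01,  8.31055867e-01]), 'joint_vel': array([ 0.00098078, -0.00012284,  0.0003212 ,  0.00052559,  0.00040314,
       -0.00053871]), 'joint_efforts': array([-4.85499180e-02, -3.23989642e+01,  1.32446703e+01,  2.73989551e+00,
        2.62975115e-01,  7.68383034e-03]), 'position': array([514.86325592, 165.31092404, 103.07915253]), 'ee_rot': array([ 9.97938492e-01, -6.41747118e-02,  5.77082602e-04, -1.99909060e-04]), 'contact_force': array([-0.81962312,  0.11156925,  5.41698106]), 'wrist_torque': array([-0.04558934,  0.26742195, -0.07172062]), 'grasp_force': 57.66788184642792, 'gripper_width': 21.478688239161773}
```

Call:
carry_out:
  motion:
    - [0,0,0,0,0,-12,-1]
    - [0,0,0,0,0,-32,-1]
    - [0,0,0,0,0,-56,-1]
    - [0,0,0,0,0,-80,-1]
    - [0,0,0,0,0,-90,-1]

```text
clock: 3.95
position: [514.5, 165.3, 193.5]
ee_rot: [0.998, -0.064, 0.0, -0.001]
contact_force: [0.4, 0.7, -2.4]
gripper_width: 21.8
grasp_force: 57.1
```

Call:
carry_out:
  motion:
    - [0,0,0,0,0,0,-1]
    - [0,0,0,0,0,0,-1]

```text
clock: 4.2
position: [513.6, 164.8, 191.1]
ee_rot: [0.998, -0.065, -0.001, 0.001]
contact_force: [-0.8, 1.0, -2.4]
gripper_width: 21.3
grasp_force: 57.1
```

```bash
python3 - <<'E'
from h import *
s=read_state(); p=s["position"]; r=R.from_quat(s["ee_rot"]); print(p,s["contact_force"],s["grasp_force"])
th=np.radians(4.4); x=np.array([np.cos(th),np.sin(th),0]);y=np.array([-np.sin(th),np.cos(th),0])
c=np.array([506.7,-54.5,0])
seat=c+29*x-29*y; pre=c+17*x-17*y; print('seat',seat,'pre',pre)
M=r.as_matrix(); ty=M[:,1]; print(M.round(4))
print('turn(world deg)',np.degrees(th)+90-(np.degrees(np.arctan2(ty[1],ty[0]))+180))
pre[2]=p[2]; print('shift tool',r.inv().apply(pre-p))
im=snap("wrist","w2.png")
cv2.imwrite('pics/w2.png',cv2.resize(im["color"],(768,576)))
E
```

```text
[513.63475585 164.81165352 191.07529884] [-0.84672299  1.04636895 -2.41452056] 57.11668789386749
seat [537.83938163 -81.189678     0.        ] pre [524.95412027 -70.14567331   0.        ]
[[ 0.9917 -0.1288 -0.0023]
 [-0.1288 -0.9917 -0.001 ]
 [-0.0022  0.0013 -1.    ]]
turn(world deg) 11.80062101441247
shift tool [4.14896152e+01 2.31541883e+02 2.04350456e-01]
```

View pics/w2.png

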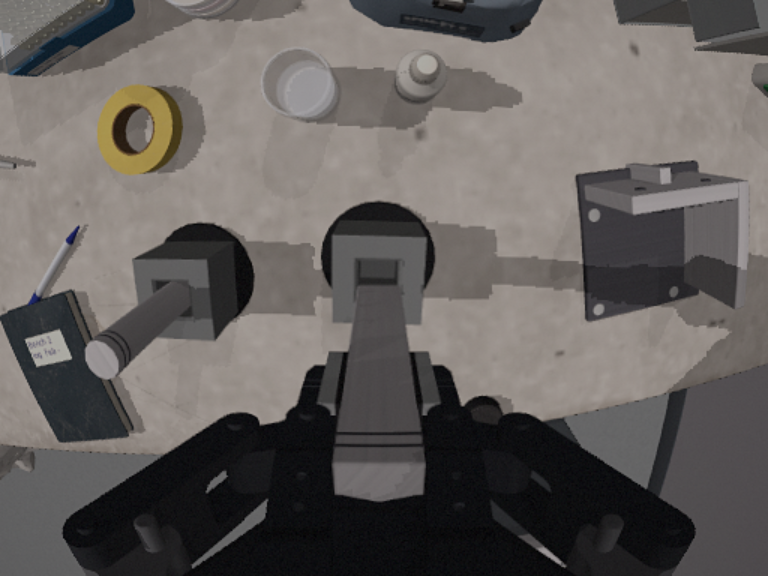

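The bar is clear of the holder and square in the pads. I'll carry it to a point 12 mm off both stops, turning it to the stand's yaw.

Call:
carry_out:
  motion:
    - [0,0,-0.07,8.3,46.3,0,-1]
    - [0,0,-0.14,16.6,92.6,0,-1]
    - [0,0,-0.206,24.9,138.9,0,-1]
    - [0,0,-0.206,33.2,185.2,0,-1]
    - [0,0,-0.206,41.5,231.5,0,-1]

```text
clock: 4.88
position: [525.3, -71.3, 191.4]
ee_rot: [0.999, 0.039, -0.001, 0.0]
contact_force: [-0.1, 0.8, -1.9]
gripper_width: 21.3
grasp_force: 57.5
```

Call:
carry_out:
  motion:
    - [0,0,0,0,0,0,-1]
    - [0,0,0,0,0,30,-1]
    - [0,0,0,0,0,60,-1]
    - [0,0,0,0,0,72,-1]
    - [0,0,0,0,0,72,-1]

```text
clock: 5.5
position: [525.5, -69.4, 119.6]
ee_rot: [0.999, 0.039, -0.001, 0.0]
contact_force: [0.2, -0.8, -1.8]
gripper_width: 21.5
grasp_force: 57.8
```

```bash
python3 - <<'E'
from h import *
s=read_state(); print(s["clock"],s["position"],s["contact_force"],s["grasp_force"],s["ee_rot"])
w=snap("wrist","w3.png"); t=snap("top","t3.png"); sd=snap("side","s3.png")
a=cv2.resize(w["color"],(512,384))
b=cv2.resize(t["color"][160:240,265:360],(285,240),interpolation=cv2.INTER_CUBIC)
c=cv2.resize(sd["color"][150:260,225:320],(285,330),interpolation=cv2.INTER_CUBIC)
o=np.zeros((572,800,3),np.uint8);o[:384,:512]=a;o[:240,514:799]=b;o[242:572,514:799]=c
cv2.imwrite('pics/m3.png',o)
import pickle; pickle.dump((w,t,sd),open('d3.pkl','wb'))
E
```

```text
5.5 [525.53843481 -69.4413067  119.58031102] [ 0.18664528 -0.77052093 -1.84195025] 57.82637894153595 [ 9.99237846e-01  3.90200495e-02 -1.05396924e-03  2.27616581e-04]
```

View pics/m3.png

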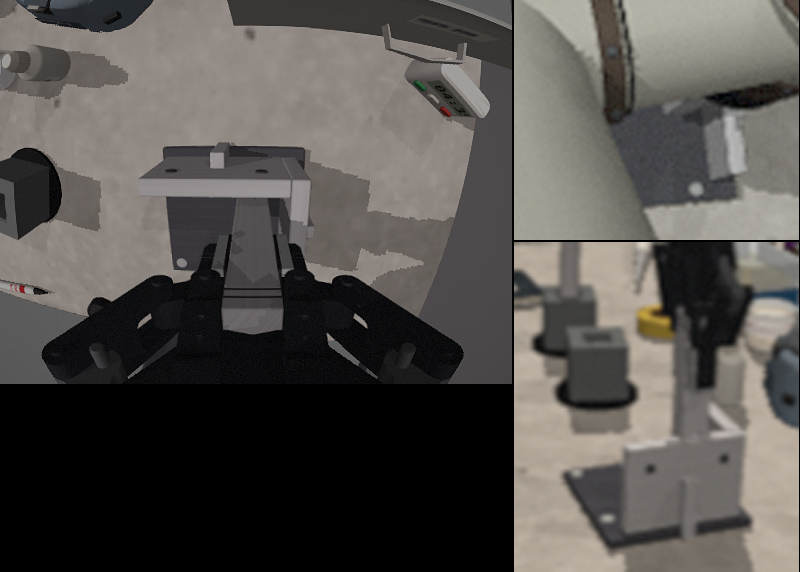

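The wrist view shows the bar inside both stops, parallel to them, with the finger tips above the stops. The bar's foot is still about 20 mm above the plate.

Call:
carry_out:
  motion:
    - [0,0,0,0,0,8,-1]
    - [0,0,0,0,0,15,-1]
    - [0,0,0,0,0,18,-1]
    - [0,0,0,0,0,18,-1]
    - [0,0,0,0,0,18,-1]

```text
clock: 6.28
position: [526.0, -69.8, 102.5]
ee_rot: [0.999, 0.039, 0.0, 0.0]
contact_force: [0.7, -0.3, -2.4]
gripper_width: 21.2
grasp_force: 57.8
```

Call:
carry_out:
  motion:
    - [0,0,0,0,0,1,-1]
    - [0,0,0,0,0,1,-1]
    - [0,0,0,0,0,1,-1]

```text
clock: 6.65
position: [525.8, -69.8, 101.4]
ee_rot: [0.999, 0.039, 0.0, 0.0]
contact_force: [-0.5, 0.3, -2.9]
gripper_width: 21.4
grasp_force: 57.8
```

Foot is about 1–1.5 mm above the plate. Next I'll move toward both stops and then creep in.

Call:
carry_out:
  motion:
    - [0,0,0,4,0,0,-1]
    - [0,0,0,8,0,0,-1]
    - [0,0,0,10,0,0,-1]
    - [0,0,0,10,0,0,-1]
    - [0,0,0,10,0,0,-1]

```text
clock: 7.28
position: [535.5, -69.0, 101.2]
ee_rot: [0.999, 0.039, -0.0, 0.0]
contact_force: [-0.2, 0.3, -2.4]
gripper_width: 21.1
grasp_force: 57.8
```

Call:
carry_out:
  motion:
    - [0,0,0,0,4,0,-1]
    - [0,0,0,0,8,0,-1]
    - [0,0,0,0,10,0,-1]
    - [0,0,0,0,10,0,-1]
    - [0,0,0,0,10,0,-1]

```text
clock: 7.9
position: [536.2, -79.1, 101.2]
ee_rot: [0.999, 0.038, -0.0, 0.0]
contact_force: [-2.5, -0.6, -1.9]
gripper_width: 21.3
grasp_force: 57.8
```

Starting to touch the back stop. I'll creep on in x, then y.

Call:
carry_out:
  motion:
    - [0,0,0,0.7,0,0,-1]
    - [0,0,0,1.4,0,0,-1]
    - [0,0,0,1.4,0,0,-1]

```text
clock: 8.28
position: [536.4, -79.0, 100.8]
ee_rot: [0.999, 0.038, -0.002, 0.0]
contact_force: [-5.2, -0.3, -1.5]
gripper_width: 21.5
grasp_force: 57.9
```

Call:
carry_out:
  motion:
    - [0,0,0,0,0.8,0,-1]
    - [0,0,0,0,1.5,0,-1]
    - [0,0,0,0,1.5,0,-1]

```text
clock: 8.65
position: [536.5, -80.3, 100.6]
ee_rot: [0.999, 0.038, -0.002, -0.0]
contact_force: [-5.0, 0.1, -2.4]
gripper_width: 21.6
grasp_force: 57.9
```

Call:
carry_out:
  motion:
    - [0,0,0,0,0.8,0,-1]
    - [0,0,0,0,1.5,0,-1]
    - [0,0,0,0,1.5,0,-1]

```text
clock: 9.02
position: [536.5, -81.2, 100.6]
ee_rot: [0.999, 0.038, -0.002, -0.001]
contact_force: [-5.1, 3.6, -2.1]
gripper_width: 21.3
grasp_force: 58.0
```

Both stops are touched. I'll set the foot down and firm up the push.

Call:
carry_out:
  motion:
    - [0,0,0,0,0,0.8,-1]
    - [0,0,0,0,0,0.8,-1]
    - [0,0,0,0,0,0.8,-1]

```text
clock: 9.4
position: [536.5, -81.2, 100.1]
ee_rot: [0.999, 0.038, -0.002, -0.001]
contact_force: [-6.9, 2.8, 0.4]
gripper_width: 21.3
grasp_force: 58.4
```

Call:
carry_out:
  motion:
    - [0,0,0,0.8,0.8,0,-1]
    - [0,0,0,1.5,1.5,0,-1]
    - [0,0,0,1.5,1.5,0,-1]
    - [0,0,0,1.5,1.5,0,-1]

```text
clock: 9.9
position: [536.7, -81.4, 100.1]
ee_rot: [0.999, 0.038, -0.003, -0.001]
contact_force: [-9.4, 9.6, 4.9]
gripper_width: 20.7
grasp_force: 58.8
```

```bash
python3 - <<'E'
from h import *
w=snap("wrist","w4.png"); t=snap("top","t4.png"); sd=snap("side","s4.png")
s=read_state(); print(s["clock"],s["position"],s["contact_force"],s["wrist_torque"],s["grasp_force"],s["ee_rot"])
a=cv2.resize(w["color"][120:340,130:400],(490,400),interpolation=cv2.INTER_CUBIC)
c=cv2.resize(sd["color"][160:260,235:310],(300,400),interpolation=cv2.INTER_CUBIC)
cv2.imwrite('pics/m4.png',np.hstack([a,c]))
E
```

```text
10.05 [536.67232685 -81.4063526  100.15981328] [-9.88703537  9.22759638  5.27867615] [ 2.83656305  3.10013712 -0.16602796] 58.762051463127136 [ 0.9992755   0.03789594 -0.00322615 -0.00140226]
```

View pics/m4.png

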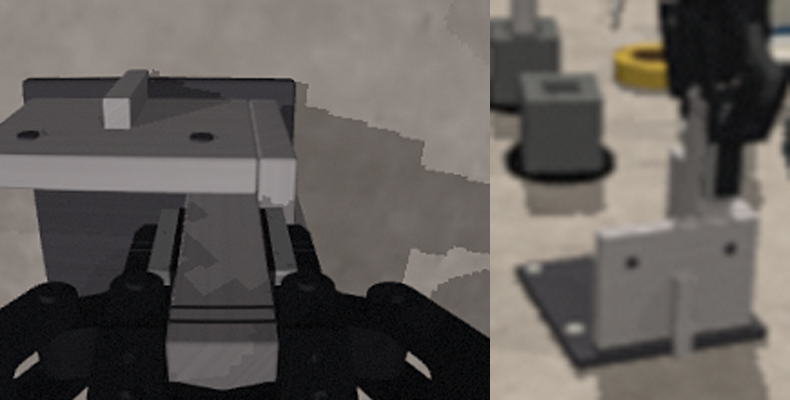

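The bar stands in the corner with about 9.5 N on each stop and the foot loaded. Last check is tilt: compare the bar's top edges with the stop's top inner edge.

```bash
python3 - <<'E'
from h import *
w=get_image("wrist")
th=np.radians(4.35); x=np.array([np.cos(th),np.sin(th),0]); y=np.array([-np.sin(th),np.cos(th),0])
f=lambda u,v,z:(lambda p:(round(p@x,1),round(p@y,1)))(onz(w,130+(u+.5)/1.815-.5,120+(v+.5)/1.818-.5,z,True))
print('wall inner edge z78',f(100,190,78),f(225,192,78),'side stop inner edge',f(259,200,78))
print('bar top +x corners z148',f(167,345,148),f(278,343,148),'lines',f(172,322,131),f(275,322,131))
p=read_state()["position"]; print('tcp',p@x,p@y)
E
```

```text
wall inner edge z78 (np.float64(539.9), np.float64(-84.2)) (np.float64(539.6), np.float64(-123.0)) side stop inner edge (np.float64(536.9), np.float64(-133.5))
bar top +x corners z148 (np.float64(538.8), np.float64(-111.7)) (np.float64(539.4), np.float64(-133.0)) lines (np.float64(531.1), np.float64(-111.0)) (np.float64(531.2), np.float64(-134.2))
tcp 528.9586501025697 -121.8746348412756
```

Bar top and stop faces agree within about 0.6 mm over 70 mm, so the bar is upright and flush. Handing in.

```bash
python3 -c "
from h import *
print(job_done()); s=read_state(); print(s['contact_force'],s['grasp_force'])"
```

```text
the job is handed in; nothing more can be done
None
the job is handed in; nothing more can be done
```

I handed in the job with the square bar standing upright in the stand's inside corner, still gripped at about 59 N and pressed with about 9 N against each stop; no verdict came back.

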